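# Draw the relay coil's core to its inspection band and hold it

### The job

Swing the steel keeper with the blue knob fully aside from over the black-headed core, then take the core by its head and draw it straight out along the leaning coil bore, without forcing it sideways, until its yellow band is wholly out of the top brass flange, while the red band below it never comes out. Finish while still holding the core steady in line with the bore at that position, so the band can be inspected; leave the other things on the shelf where they are.

Things in the scene. Friction and masses are not known exactly. Their poses are not given: they have to be found in the camera images.
- fixture: Grey bench fixture fixed to the shelf, base plate 130 x 130 x 12 mm. Origin: on the shelf surface under the plate (plate spans x -60..70, y -65..65 mm), z up. Its position and yaw vary. It carries the bobbin and keeper and does not move.
- bobbin: Brass and copper coil bobbin fixed on the fixture, 52 mm across, 70 mm long. Origin: centre of the bore's closed bottom, at (20, 0, 48) mm in the fixture frame. Its z axis is the bore's axis, out of the mouth, leaning 0.40 rad (23 degrees) from vertical towards the fixture's -x; its y axis is level, the fixture's y; its x axis is away from the lean, rising. Bore 15.6 mm across.
- bore_mouth (a point): Mouth of the bore: centre of the top brass flange's face, 70 mm along the bobbin's z from its origin.
- post_top (a point): Top of the keeper's pivot post and hub (18 mm across; the post below is 12 mm, parallel to the bore), at bobbin x = 0, y = +40, z = 123.5 mm. It stands on the +y side of the core's head; the -x, +x and -y sides of the head are free for fingers.
- core: Loose steel plunger core, 0.13 to 0.21 kg, its foot on the bore's bottom. Origin: centre of its foot face; z towards the head. Shank 14 mm across. Bands hidden in the bore at first: yellow at z = 40..46 mm, red at z = 16..26 mm. Pulled out 30 mm the yellow band is wholly clear; at 44 mm the red begins to show; aim at 37 mm. It slips back if let go.
- core_head (a point): Middle of the core's black round head, on its axis, 99 mm from its foot. The head is 20 mm across, 30 mm tall (core z = 84..114 mm); when seated it starts 14 mm above the flange face.
- keeper (a joint): Angle of the keeper (rad), a steel bar 14 x 5 mm pivoting about the post. Near 0 (starts 0 to 0.2) it lies 3 mm over the core's head (underside at bobbin z = 117 mm) and blocks it. It grows as the knob swings towards the bobbin's +x, then +y (anticlockwise looking into the mouth); about 1.6 is fully aside, stop at 2.0. Stays where left; 1.5 N at the knob moves it.
- keeper_knob (a point): Centre of the blue round knob standing on the keeper's free end, 12 mm across, 20 mm tall, its axis parallel to the bore; 54 mm from the pivot. Site 10 mm above the bar's upper face. At keeper angle q it lies at bobbin x = 54 sin q, y = 40 - 54 cos q, z = 132 mm.
- relay_base: Bystander: grey relay base 60 x 90 x 22 mm, brass terminals; origin under its centre.
- spare_bobbin: Bystander: bare brass bobbin standing upright, 44 mm across, 40 mm tall; origin under its centre.
- burnisher: Bystander: burnisher lying along its x, cork handle 75 mm, steel blade 65 mm, 16 mm thick; origin underneath, near the ferrule.
- contact_finger: Bystander: copper contact finger 70 x 14 mm, up to 14 mm high; origin under its centre.
Not all that is in view belongs to the job. Several things have the shape of the core; the one meant has the colours described above.

How it is judged:
On the way, in this order (a step that is already met when the one before it is completed fails the run):
1. the keeper is swung clear of the core, the core still seated (value of joint keeper above 1.25 rad and z of core in the frame of bobbin below 0.008 m), for 0.1 s.
2. the core is being drawn out by the fingers, in line with the bore (z of core in the frame of bobbin above 0.012 m and contact force between the fingers and core above 1 N and angle between the z axis of core and the z axis of bobbin, either way round below 0.08 rad), for 0.1 s.
At the end, for the whole second after the job is handed in: The core stands 29 to 46 mm out of its seat in the bore (yellow band wholly out, red band hidden), within 0.08 rad of the bore's axis, still (under 10 mm/s), held by the fingers (over 1 N), pressing on the bore with under 15 N, and the keeper is aside (over 1.25 rad) (z of core in the frame of bobbin between 0.029 and 0.046 m and angle between the z axis of core and the z axis of bobbin, either way round below 0.08 rad and contact force between the fingers and core above 1 N and contact force between core and fixture below 15 N and linear speed of core below 0.01 m/s and value of joint keeper above 1.25 rad); the arm keeps its last pose, push and grip.
It fails at once if the core is pulled so far that the red band comes out of the bore (z of core in the frame of bobbin above 0.0465 m).
It fails at once if the core is forced against the bore or the keeper with more than 40 N (contact force between core and fixture above 40 N).
It fails at once if while being drawn out, the core is dragged crooked: it presses on the bore with more than 15 N (z of core in the frame of bobbin above 0.006 m and contact force between core and fixture above 15 N).
It fails at once if a bystander object is moved more than 15 mm (distance of any of relay_base, spare_bobbin, burnisher, contact_finger from where it was at the start of the episode above 0.015 m).
It also fails if it takes over 43 s, if anything falls off the work surface, if the arm or the gripper's body presses on something with over 40 N, if the wrist force passes 120 N, or if a joint passes its speed limit or range.

### The arm

A 7-joint arm with a two-finger parallel gripper is mounted at the origin on the work surface. World frame = base frame: x ahead of the robot, y to its left, z up, the work surface at z = 0. Lengths are in m, angles in rad, forces in N, time in s.
With the tool pointing down it reaches from about 0.425 to 0.875 m from the base axis. Payload 8.4 kg.
Tool frame: the origin (TCP) lies at the very end of the fingers, on their centre line; the grasp point (between the pads) lies 19 mm behind it (hold_point_z is the distance from the TCP to the grasp point, in m); z points along the fingers, x is the direction in which the jaws open and shut, and the axes are right-handed (so a half turn about z gives the same grasp; the last joint's range is limited). The gripper opens to 85 mm and grips with 20 to 120 N. Pads are 22 mm wide; open, the fingers measure 114 mm over their backs; the gripper's body (76 mm by 85 mm) begins 54 mm behind the grasp point. The pads swing forward as they close: fully open they stand 13 mm farther back than shut.
Start: joints at [-1.381, 0.333, 0.04, 1.465, -0.013, 1.343, -0.059], TCP at [0.185, 0.623, 0.231] pointing down, gripper open.
Joint ranges: [-2.58, 2.58], [-0.38, 2.09], [-1.3, 1.39], [0.25, 2.4], [-1.5, 4.64], [0.08, 2.09], [-2.65, 2.65]. Speed limits (rad/s): [2.22, 2.22, 2.79, 2.79, 3.14, 3.14, 3.14].

### API

Orientations are given as a unit quaternion [w, x, y, z].
In Python, from cell import get_state, read_camera, get_calibration, hand_in, boxes_of, outline_of, mark_of, hold_point_z gives the robot as it stands.
- The arm moves only by the shell command python3 -m crank 'ROWS' [FORCE]. ROWS is JSON, a list of rows, each a list of 7 numbers: the turn, a rotation vector about the world's x, y, z in rad, then the shift along the world's x, y, z in cm, then the closure in counts, from 0 (fully open) to 255 (shut). In form: [[ax, ay, az, dx, dy, dz, claw], ...]. A call has exactly 8 rows; each row is the pose to reach, as a shift and turn from the pose commanded when the call began; what a row does not reach only later rows make up. A row lasts 1/8 s, in which the tool goes at most 62.5 mm and 10.7 degrees, less where a joint would pass 70% of its speed; a pose out of reach is approached as far as the arm can. A call with a gripper value outside its range is refused whole. The fingers move at their own pace and stop on an object; FORCE is the grip in N (left out, the last holds). Time passes only in rows, so rows that repeat a pose let the fingers close, or fill a call up. It gives the time, the measured TCP pose, the force and the opening at its end, in the units of the state.
- get_state(): the state, without advancing time (a new reading comes with each control period).
- read_camera(name): name is "scene" or "top"; returns the picture (480x640x3 uint8, red, green, blue); there is no depth.
- get_calibration(name): a dict with "vfov" (degrees; the focal length in pixels is half the picture's height over the tangent of half this angle, whatever the lens; pixels are square), "cx", "cy" (the principal point, pixels), "D" ([k1, k2, p1, p2, k3] as OpenCV has them; the pictures are not rectified), "camera_from_world" (4x4, takes a point from world to camera coordinates). Camera axes: x right, y down, z forward; pixel columns grow to the right and rows downward; lengths in m; the calibration is good to about 2 mm. A picture is of the moment at which its call begins. get_calibration takes no time and is no camera call.
- hand_in(): hands the job in, once; it reports no verdict.
Trained networks look in the newest picture that a camera, given by its name, has taken for a name from the list of things; names that differ only in an ending like _2 or _b are one class to them, and where a whole thing is asked for, a point or a joint stands for the part that bears it (a point fixed in the world has none). Each returns a list of dicts, best first, with "score" (0 to 1); they miss things now and then, are a little off and sometimes report something else, mostly with a low value. They report only what shows in the picture. A call takes as long as a camera call. They do not tell look-alikes from the thing itself.
- boxes_of(camera, label): "at" ([x, y, z] in m, in world coordinates, good to about 4 mm: the middle of the surface that is visible of it).
- outline_of(camera, label): "pixels" (480x640 bool, what is visible of it).
- mark_of(camera, label): "at" ([x, y, z] in m, in world coordinates, good to about 4 mm: a listed point, or the origin of a listed thing).
The state is a dict: "t": time; "joints": joint angles; "qvel": joint speeds; "effort": joint torques, N m; "position": TCP position; "tcp_rot": TCP orientation; "ft_force": force on the tool from outside, world axes, zero at the start; "torque": the same for the moment, N m; "gripper_width": opening from 0.0 (shut) to 1.0 (fully open).
Only numpy, scipy, OpenCV 4.12 (cv2) and the standard library are available. Lean on these libraries where they do the work, as an engineer would, in place of code of your own. Each camera call takes 0.05 s, during which the arm holds its last target.

## Working session

There is one attempt and no reset: what is moved stays moved. The work goes in short steps, Python scripts to look and compute and a shell command to move; the robot and the scene stay as the last step left them, time stands still between calls to the robot, and variables do not carry over. Pictures are saved under pics/ and viewed, and the job is handed in when it is done.

```bash
ls; mkdir -p pics; python3 - <<'E'
from cell import *
import cv2,numpy as np
print(get_state())
for c in("scene","top"):
    im=read_camera(c); cv2.imwrite(f"pics/{c}0.png",im[:,:,::-1])
    k=get_calibration(c); print(c,k)
    for l in("fixture","bobbin","bore_mouth","post_top","core","core_head","keeper_knob"):
        for r in mark_of(c,l)[:3]: print(c,l,np.round(r["at"],4),round(r["score"],2))
print(hold_point_z)
E
```

```text
pics
{'t': 0.0, 'joints': array([-1.38120862,  0.33389723,  0.0398665 ,  1.46625238, -0.01341526,
        1.34332238, -0.05850676]), 'qvel': array([-0.00025369, -0.00044225, -0.00184104,  0.00038697, -0.00039312,
       -0.00018627,  0.00034419]), 'effort': array([ 1.10105002e-04, -6.58559918e+01,  1.36516649e+00, -4.05571568e+01,
        1.66515849e-02,  1.23572373e-02,  2.43447118e-05]), 'position': array([0.18500179, 0.62264118, 0.23043926]), 'tcp_rot': array([ 5.18427747e-04,  8.01501392e-01,  5.97992365e-01, -6.18057094e-04]), 'ft_force': array([ 0.02095787, -0.30030149,  0.16521319]), 'torque': array([ 0.00901555,  0.03550977, -0.02813951]), 'gripper_width': 1.0039295380445759}
scene {'vfov': 55.57175071156851, 'cx': 322.1283217778373, 'cy': 242.00051639492378, 'D': array([-0.0918,  0.    ,  0.    ,  0.    ,  0.    ]), 'camera_from_world': array([[-0.01693464,  0.99984136, -0.00552087, -0.06824003],
       [ 0.73283549,  0.00865555, -0.68035081, -0.41075337],
       [-0.68019509, -0.01556739, -0.73286581,  1.29091522],
       [ 0.        ,  0.        ,  0.        ,  1.        ]
[... 632 characters left out ...]
       ,  0.        ]), 'camera_from_world': array([[ 0.00651201, -0.99961417,  0.0270018 ,  0.07415383],
       [-0.98802696, -0.01059417, -0.15391717,  0.64177785],
       [ 0.15414384, -0.0256762 , -0.98771474,  0.88692043],
       [ 0.        ,  0.        ,  0.        ,  1.        ]])}
top fixture [0.6339 0.1066 0.0048] 0.6
top bobbin [0.6531 0.1119 0.0501] 0.89
top bore_mouth [0.6247 0.1109 0.1127] 0.68
top post_top [0.5972 0.1461 0.1605] 0.9
top core [0.7472 0.2267 0.0077] 0.93
top core [ 0.7515  0.1128 -0.0057] 0.65
top core [0.6549 0.1163 0.0445] 0.41
top core_head [0.7661 0.3283 0.0143] 0.89
top core_head [0.6115 0.1085 0.1372] 0.51
top keeper_knob [0.6129 0.0933 0.1739] 0.73
0.0187
```

View pics/scene0.png

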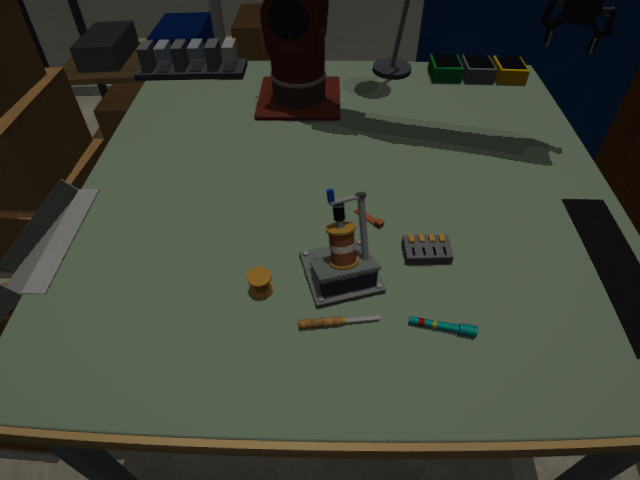

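View pics/top0.png

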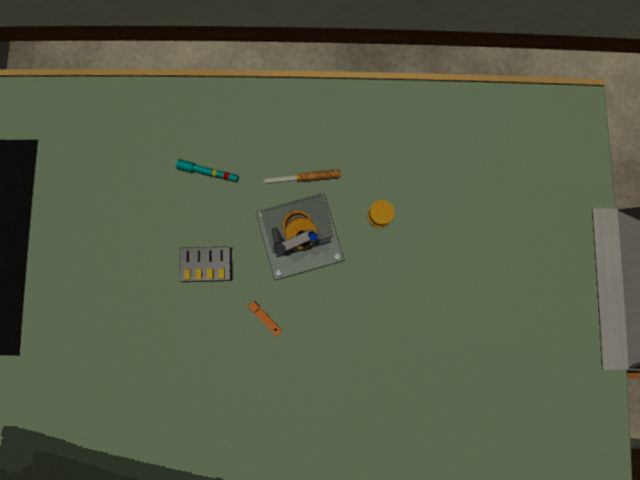

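The scene picture shows the fixture around (340,260) with the blue knob at (331,196) and the black head at (339,212). A teal look-alike core lies at (443,326). The top view shows the plate corners near (257,211), (325,194), (344,260) and (275,278). I'll zoom in to fit the fixture pose.

```bash
python3 - <<'E'
import cv2
s=cv2.imread("pics/scene0.png");t=cv2.imread("pics/top0.png")
cv2.imwrite("pics/sz.png",cv2.resize(s[180:310,280:410],(780,600)[:1]*1+(780,) if 0 else (600,600),interpolation=cv2.INTER_CUBIC))
cv2.imwrite("pics/tz.png",cv2.resize(t[185:285,250:350],(600,600),interpolation=cv2.INTER_CUBIC))
E
```

```text
(no output)
```

View pics/sz.png

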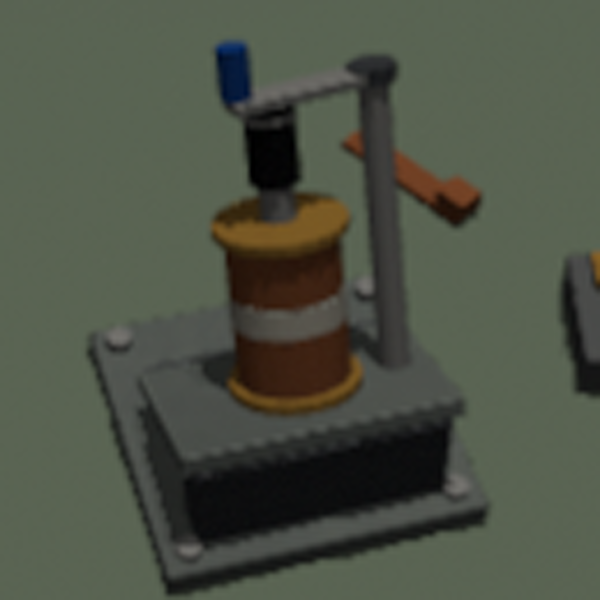

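View pics/tz.png

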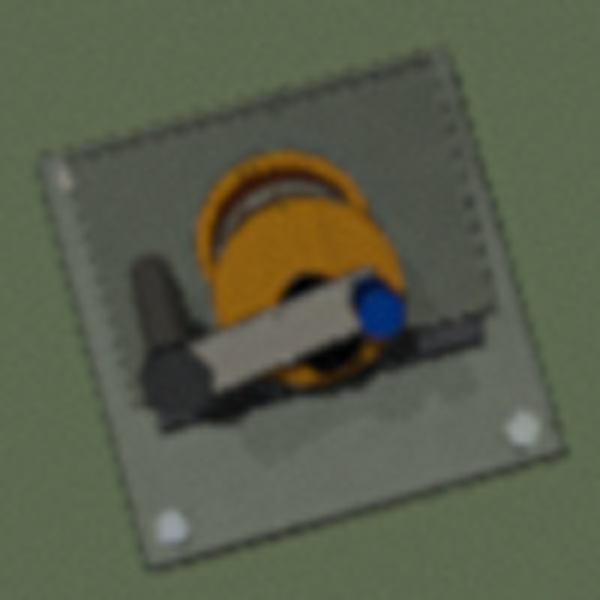

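```bash
cat > h.py <<'E'
import numpy as np,cv2
from scipy.spatial.transform import Rotation as R
from cell import get_calibration
def proj(c,P):
    k=get_calibration(c);f=240/np.tan(np.radians(k["vfov"]/2))
    M=k["camera_from_world"];K=np.array([[f,0,k["cx"]],[0,f,k["cy"]],[0,0,1]])
    return cv2.projectPoints(np.array(P,float).reshape(-1,3),cv2.Rodrigues(M[:3,:3])[0],M[:3,3],K,k["D"])[0][:,0]
def fx(p,P): return np.array(P,float)@R.from_euler('z',p[2]).as_matrix().T+np.array([p[0],p[1],0])
B=R.from_euler('y',-0.4).as_matrix()
def bf(P): return np.array(P,float)@B.T+np.array([.02,0,.048])
def bw(p,P): return fx(p,bf(P))
def knob(q,z=.132): return [.054*np.sin(q),.04-.054*np.cos(q),z]
def feats(p,q):
    return {"top":np.vstack([fx(p,[[.07,.065,.012],[.07,-.065,.012],[-.06,-.065,.012],[-.06,.065,.012]]),bw(p,[[0,.04,.1235],knob(q,.142),[0,0,.07]])]),
     "scene":np.vstack([fx(p,[[.07,.065,.012],[.07,-.065,.012],[-.06,-.065,.012]]),bw(p,[[0,.04,.1235],knob(q,.142),knob(q,.122),[0,0,.07]])])}
E
python3 - <<'E'
from h import *
from scipy.optimize import least_squares
ob={"top":(np.array([[42,155],[443,52],[565,452],[150,568],[178,382],[378,305],[309,290]])+.5)/6-.5+[250,185],
"scene":(np.array([[488,505],[163,577],[90,342],[372,66],[232,47],[237,103],[281,224]])+.5)/(600/130)-.5+[280,180]}
def res(v):
    F=feats(v[:3],v[3]); r=[]
    for i,c in enumerate(F): r.append((proj(c,F[c])-ob[c]-v[4+2*i:6+2*i]).ravel())
    return np.concatenate(r+[v[4:]/2.0])
s=least_squares(res,[.633,.11,.245,.1,0,0,0,0],loss='soft_l1')
print(np.round(s.x,4)); print(np.round(res(s.x)[:28].reshape(-1,2),2))
p=s.x[:3];q=s.x[3]
for n,P in dict(mouth=[0,0,.07],post=[0,.04,.1235],head=[0,0,.099],knob=knob(q)).items(): print(n,np.round(bw(p,P),4))
print("axes",R.from_euler('z',p[2]).as_matrix()@B)
E
```

```text
[ 0.6357  0.1106  0.2789  0.1913 -0.7314 -0.0289 -0.8463 -0.2412]
[[-1.13 -0.12]
 [ 1.07 -1.41]
 [ 0.36  0.25]
 [-0.66  0.31]
 [-0.11 -0.  ]
 [ 0.14  0.18]
 [ 0.03  0.22]
 [ 0.41  0.59]
 [ 0.47  0.84]
 [-0.48 -2.08]
 [-0.32 -0.24]
 [ 0.04  0.62]
 [ 0.18  0.05]
 [-0.55 -0.85]]
mouth [0.6287 0.1086 0.1125]
post [0.5977 0.1413 0.1618]
head [0.6179 0.1054 0.1392]
knob [0.6182 0.092  0.1736]
axes [[ 0.88546562 -0.27531544 -0.37436886]
 [ 0.25358232  0.96135394 -0.10721288]
 [ 0.38941834  0.          0.92106099]]
```

```bash
cat > fit.py <<'E'
from h import *
from scipy.optimize import least_squares
ob={"top":(np.array([[42,155],[443,52],[565,452],[150,568],[178,382],[378,305],[309,290]])+.5)/6-.5+[250,185],
"scene":(np.array([[488,505],[163,570],[90,342],[372,66],[232,47],[237,103],[281,224]])+.5)/(600/130)-.5+[280,180]}
def res(v):
    F=feats(v[:3],v[3]); r=[]
    for i,c in enumerate(F): r.append((proj(c,F[c])-ob[c]-v[4+2*i:6+2*i]).ravel())
    return np.concatenate(r+[v[4:]/2.0])
s=least_squares(res,[.633,.11,.245,.1,0,0,0,0])
print(np.round(s.x,4))
p=s.x[:3];q=s.x[3]
for n,P in dict(mouth=[0,0,.07],post=[0,.04,.1235],head=[0,0,.099],knob=knob(q)).items(): print(n,np.round(bw(p,P),4))
A=R.from_euler('z',p[2]).as_matrix()@B;print(A)
E
cat > ov.py <<'E'
from fit import *
s0=cv2.imread("pics/scene0.png");t=cv2.imread("pics/top0.png")
a=np.linspace(0,2*np.pi,40)
def circ(r,z,c=(0,0)): return bw(p,np.c_[c[0]+r*np.cos(a),c[1]+r*np.sin(a),0*a+z])
L=[fx(p,[[.07,.065,.012],[.07,-.065,.012],[-.06,-.065,.012],[-.06,.065,.012],[.07,.065,.012]]),circ(.026,.07),circ(.026,.0),circ(.01,.084),circ(.009,.1235,(0,.04)),circ(.006,.142,knob(q)[:2]),circ(.006,.122,knob(q)[:2])]
for n,im,x,y,w,i in(("scene",s0,280,180,130,6),("top",t,250,185,100,4)):
    z=cv2.resize(im[y:y+w,x:x+w],(600,600),interpolation=cv2.INTER_CUBIC);k=600/w
    for l in L:
        u=(proj(n,l)-[x,y]+.5)*k-.5
        cv2.polylines(z,[np.round(u).astype(int)],False,(0,255,255),1)
    cv2.imwrite(f"pics/ov_{n}.png",z)
E
python3 ov.py
```

```text
[ 0.6349  0.1105  0.2785  0.1952 -0.7231  0.3446 -0.8783 -0.4973]
mouth [0.6279 0.1085 0.1125]
post [0.5969 0.1412 0.1618]
head [0.617  0.1054 0.1392]
knob [0.6175 0.092  0.1737]
[[ 0.88558249 -0.27487201 -0.37441827]
 [ 0.25317388  0.96148083 -0.1070402 ]
 [ 0.38941834  0.          0.92106099]]
```

View pics/ov_scene.png

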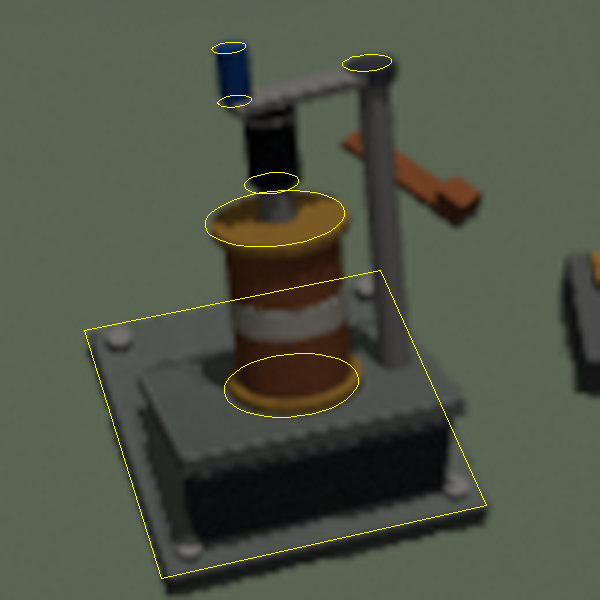

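View pics/ov_top.png

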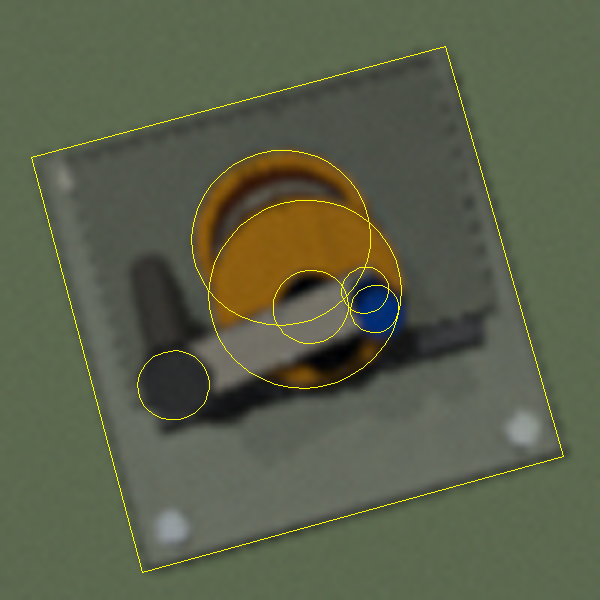

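```bash
cat > tgt.py <<'E'
from fit import *
from cell import get_state
def T(qrot):  # tool rotation, jaw axis at angle qrot in bobbin xy
    x=A@[np.cos(qrot),np.sin(qrot),0]; z=-A[:,2]; return np.c_[x,np.cross(z,x),z]
def go(Pb,qrot):
    s=get_state();w=s["tcp_rot"];R0=R.from_quat([w[1],w[2],w[3],w[0]])
    P=bw(p,Pb); rv=(R.from_matrix(T(qrot))*R0.inv()).as_rotvec()
    print("target",np.round(P,4),"rv",np.round(rv,3),"cm",np.round((P-s["position"])*100,2))
def where():
    s=get_state();w=s["tcp_rot"];M=R.from_quat([w[1],w[2],w[3],w[0]]).as_matrix()
    b=A.T@(s["position"]-bw(p,[0,0,0])); x=A.T@M[:,0]
    print("t",round(s["t"],2),"tcp in bobbin mm",np.round(b*1e3,1),"jaw ang",round(np.arctan2(x[1],x[0]),3),"tilt",round(float(np.arccos(min(1,-M[:,2]@A[:,2]))),4),"F bob",np.round(A.T@s["ft_force"],2),"w",round(s["gripper_width"],3),"j",np.round(s["joints"],2))
E
python3 - <<'E'
from tgt import *
go([*knob(q)[:2],.19],q); where()
E
```

```text
[ 0.6349  0.1105  0.2785  0.1952 -0.7231  0.3446 -0.8783 -0.4973]
mouth [0.6279 0.1085 0.1125]
post [0.5969 0.1412 0.1618]
head [0.617  0.1054 0.1392]
knob [0.6175 0.092  0.1737]
[[ 0.88558249 -0.27487201 -0.37441827]
 [ 0.25317388  0.96148083 -0.1070402 ]
 [ 0.38941834  0.          0.92106099]]
target [0.5958 0.0858 0.2271] rv [ 0.259 -0.319 -0.797] cm [ 41.07 -53.72  -0.43]
t 0.8 tcp in bobbin mm [-215.5  616.5  290.2] jaw ang 1.04 tilt 0.4 F bob [ 0.26 -0.69  0.4 ] w 0.996 j [-1.38  0.33  0.04  1.47 -0.01  1.34 -0.06]
```

```bash
python3 -m crank '[[0.03,-0.03,-0.08,4,-5,1,0],[0.05,-0.06,-0.16,8,-10,2,100],[0.08,-0.1,-0.24,12,-15,3,170],[0.1,-0.13,-0.32,15.5,-20,4,170],[0.13,-0.16,-0.4,19,-25,4,170],[0.15,-0.19,-0.48,23,-30,4,170],[0.18,-0.22,-0.56,27,-35,4,170],[0.2,-0.26,-0.64,31,-40,4,170]]' 20; python3 -c "
from tgt import *
go([*knob(q)[:2],.19],q); where()" | tail -2
```

```text
t: 1.8
position: [0.4905, 0.2282, 0.2718]
tcp_rot: [-0.003, 0.938, 0.307, 0.162]
ft_force: [-0.0, 0.9, 0.4]
gripper_width: 0.329
target [0.5958 0.0858 0.2271] rv [ 0.058 -0.061 -0.152] cm [ 10.53 -14.24  -4.47]
t 1.8 tcp in bobbin mm [-29.3 152.9 255.4] jaw ang 0.352 tilt 0.0778 F bob [0.36 0.85 0.27] w 0.329 j [-1.01 -0.18  0.4   1.95  0.18  1.04 -0.05]
```

```bash
python3 -m crank '[[0.01,-0.01,-0.02,2,-3,0,170],[0.02,-0.02,-0.05,4,-6,0,170],[0.03,-0.03,-0.08,6,-9,0,170],[0.04,-0.04,-0.1,8,-12,-1.5,170],[0.05,-0.05,-0.13,10.1,-13.7,-3,170],[0.058,-0.061,-0.152,10.1,-13.7,-4.3,170],[0.058,-0.061,-0.152,10.1,-13.7,-4.3,170],[0.058,-0.061,-0.152,10.1,-13.7,-4.3,170]]' 20; python3 -c "
from tgt import *
from cell import *
go([*knob(q)[:2],.127],q); where()
for c in('scene','top'):
  im=read_camera(c);cv2.imwrite(f'pics/{c}1.png',cv2.resize(im[130:290,250:450,::-1],(750,600),interpolation=cv2.INTER_CUBIC))
" | tail -2
```

```text
t: 2.8
position: [0.5904, 0.0937, 0.2291]
tcp_rot: [-0.008, 0.952, 0.232, 0.198]
ft_force: [-0.3, -0.3, 0.0]
gripper_width: 0.336
target [0.6194 0.0926 0.1691] rv [ 0.002 -0.001 -0.005] cm [ 2.89 -0.11 -6.  ]
t 2.8 tcp in bobbin mm [  8.5  -3.9 193. ] jaw ang 0.2 tilt 0.0015 F bob [-0.33 -0.19  0.19] w 0.336 j [-0.9  -0.09  0.66  1.98  0.05  0.83  0.22]
```

View pics/scene1.png

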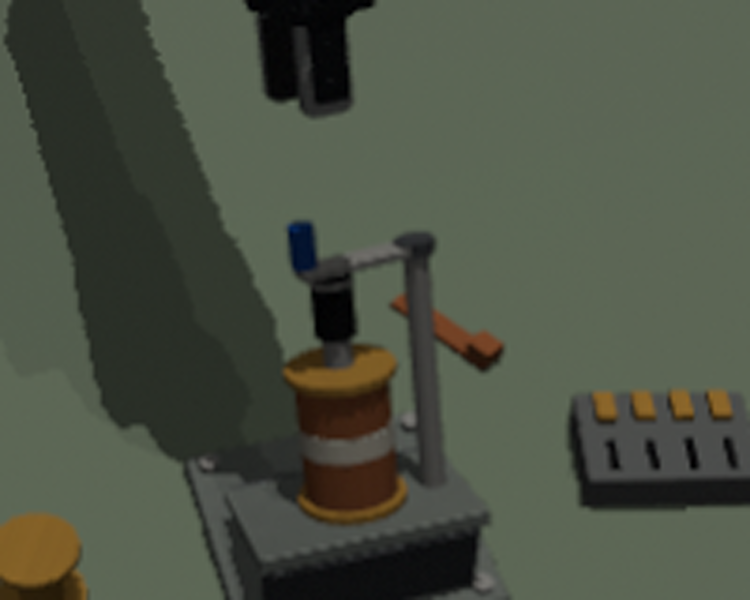

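View pics/top1.png

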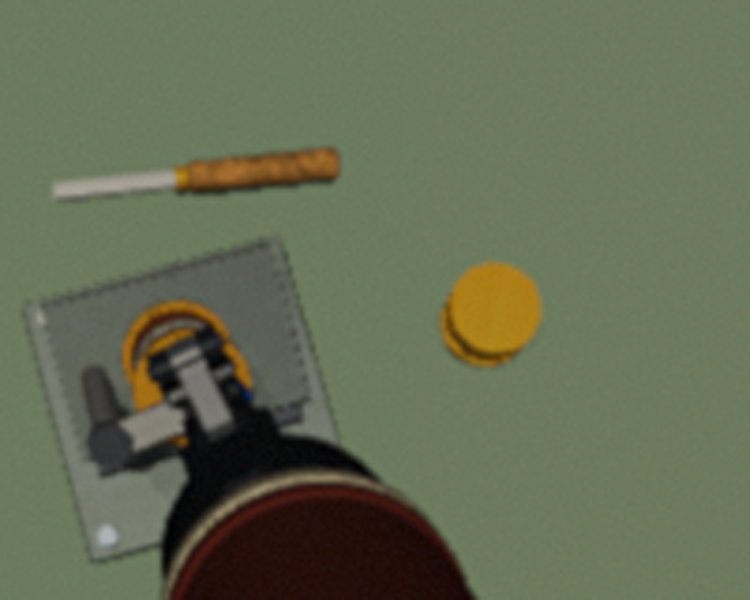

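```bash
python3 -m crank '[[0,0,0,0,0,0,165],[0,0,0,0,0,0,165],[0,0,0,0,0,0,165],[0,0,0,0,0,0,165],[0,0,0,0,0,0,165],[0,0,0,0,0,0,165],[0,0,0,0,0,0,165],[0,0,0,0,0,0,165]]' 20; python3 -c "
from tgt import *
go([*knob(q)[:2],.150],q);go([*knob(q)[:2],.127],q); where()" | tail -3
```

```text
t: 3.9
position: [0.5903, 0.0933, 0.2283]
tcp_rot: [-0.008, 0.952, 0.232, 0.198]
ft_force: [0.7, 0.1, -0.2]
gripper_width: 0.354
target [0.6108 0.0901 0.1902] rv [ 0.002 -0.002 -0.004] cm [ 2.05 -0.32 -3.81]
target [0.6194 0.0926 0.1691] rv [ 0.002 -0.002 -0.004] cm [ 2.91 -0.08 -5.93]
t 3.9 tcp in bobbin mm [  8.   -4.3 192.4] jaw ang 0.199 tilt 0.002 F bob [ 0.6  -0.08 -0.45] w 0.354 j [-0.9  -0.09  0.66  1.98  0.05  0.83  0.22]
```

```bash
python3 -m crank '[[0,0,0,-0.1,-0.75,0,165],[0,0,0,0.4,-0.65,-1.2,165],[0,0,0,1.2,-0.5,-2.4,165],[0,0,0,2,-0.3,-3.8,165],[0,0,0,2.3,-0.2,-4.5,165],[0,0,0,2.6,-0.15,-5.2,165],[0,0,0,2.9,-0.1,-5.9,165],[0,0,0,2.9,-0.1,-5.9,165]]' 20; python3 -c "
from tgt import *
from cell import *
go([*knob(q)[:2],.127],q); where()
for c in('scene',):
  im=read_camera(c);cv2.imwrite(f'pics/{c}2.png',cv2.resize(im[130:290,250:450,::-1],(750,600),interpolation=cv2.INTER_CUBIC))
" | tail -2
```

```text
t: 4.9
position: [0.6192, 0.0922, 0.1688]
tcp_rot: [-0.008, 0.953, 0.232, 0.197]
ft_force: [-0.0, 0.7, 0.3]
gripper_width: 0.357
target [0.6194 0.0926 0.1691] rv [ 0.002 -0.002 -0.003] cm [0.02 0.04 0.03]
t 4.9 tcp in bobbin mm [ 10.1 -13.3 126.9] jaw ang 0.199 tilt 0.0027 F bob [0.29 0.67 0.23] w 0.357 j [-0.88  0.07  0.71  2.   -0.13  0.7   0.38]
```

View pics/scene2.png

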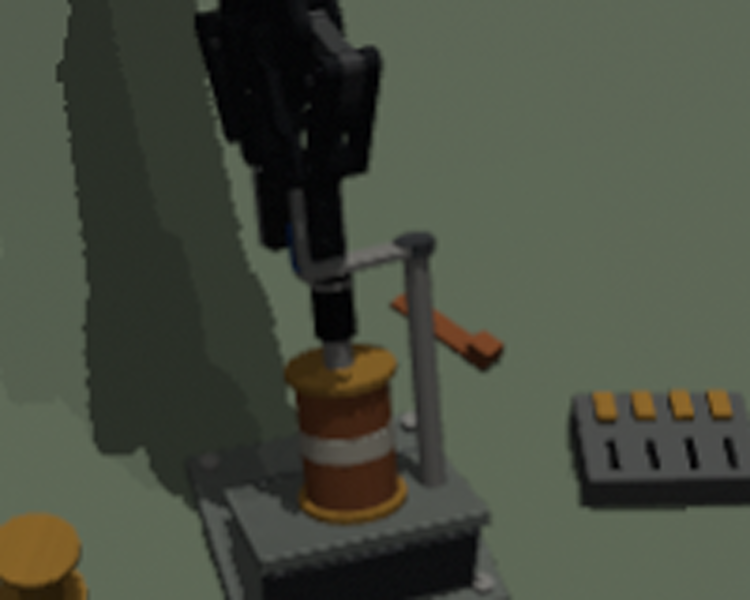

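```bash
cat >> tgt.py <<'E'
def arc(q0,qs):
    for qq in qs:
        P=(bw(p,[*knob(qq,.127)])-bw(p,[*knob(q0,.127)]))*100
        rv=A[:,2]*(qq-q0); print(round(qq,2),np.round(rv,3),np.round(P,2))
E
python3 -c "
from tgt import *
arc(.2,np.arange(.3,1.01,.1)); arc(1.0,np.arange(1.1,1.71,.1))"|tail -15
```

```text
0.3 [-0.037 -0.011  0.092] [0.43 0.26 0.2 ]
0.4 [-0.075 -0.021  0.184] [0.82 0.57 0.4 ]
0.5 [-0.112 -0.032  0.276] [1.19 0.92 0.59]
0.6 [-0.15  -0.043  0.368] [1.52 1.3  0.77]
0.7 [-0.187 -0.054  0.461] [1.81 1.73 0.94]
0.8 [-0.225 -0.064  0.553] [2.06 2.18 1.09]
0.9 [-0.262 -0.075  0.645] [2.26 2.66 1.23]
1.0 [-0.3   -0.086  0.737] [2.42 3.16 1.35]
1.1 [-0.037 -0.011  0.092] [0.11 0.52 0.1 ]
1.2 [-0.075 -0.021  0.184] [0.17 1.05 0.19]
1.3 [-0.112 -0.032  0.276] [0.18 1.58 0.26]
1.4 [-0.15  -0.043  0.368] [0.14 2.12 0.3 ]
1.5 [-0.187 -0.054  0.461] [0.05 2.65 0.33]
1.6 [-0.225 -0.064  0.553] [-0.09  3.17  0.33]
1.7 [-0.262 -0.075  0.645] [-0.27  3.68  0.32]
```

```bash
python3 -m crank '[[-0.037,-0.011,0.092,0.43,0.26,0.2,195],[-0.075,-0.021,0.184,0.82,0.57,0.4,195],[-0.112,-0.032,0.276,1.19,0.92,0.59,195],[-0.15,-0.043,0.368,1.52,1.3,0.77,195],[-0.187,-0.054,0.461,1.81,1.73,0.94,195],[-0.225,-0.064,0.553,2.06,2.18,1.09,195],[-0.262,-0.075,0.645,2.26,2.66,1.23,195],[-0.3,-0.086,0.737,2.42,3.16,1.35,195]]' 20; python3 -c "
from tgt import *
from cell import *
go([*knob(1.0)[:2],.127],1.0); where()
for c in('scene',):
  im=read_camera(c);cv2.imwrite(f'pics/{c}3.png',cv2.resize(im[130:290,250:450,::-1],(750,600),interpolation=cv2.INTER_CUBIC))
" | tail -2
```

```text
t: 5.95
position: [0.6438, 0.1237, 0.1834]
tcp_rot: [0.071, 0.786, 0.585, 0.185]
ft_force: [0.5, -0.9, -0.1]
gripper_width: 0.236
target [0.6438 0.1243 0.1827] rv [ 0.003  0.    -0.001] cm [ 0.    0.06 -0.08]
t 5.95 tcp in bobbin mm [ 45.6  10.3 127.8] jaw ang 1.002 tilt 0.0018 F bob [ 0.24 -0.98 -0.17] w 0.236 j [-0.83  0.12  0.63  1.91 -0.14  0.73  1.14]
```

View pics/scene3.png

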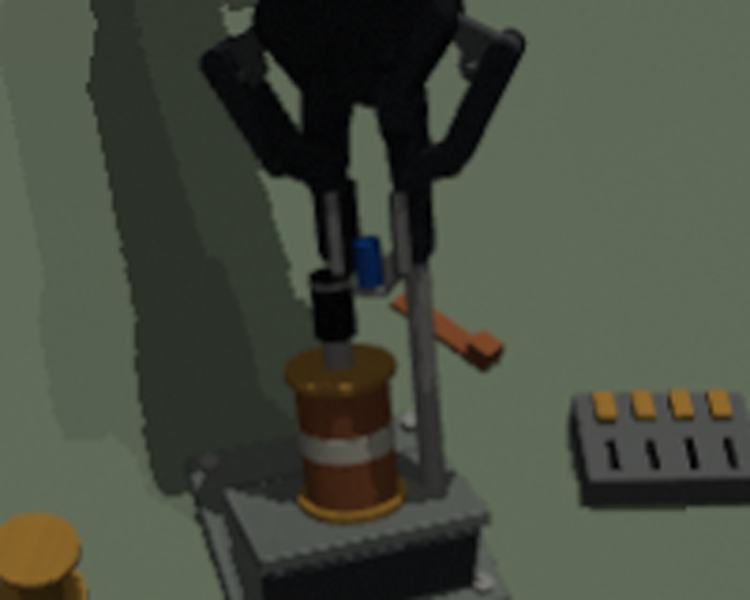

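The knob at (368,262) is between the fingers and moving with them, so I'll continue the arc.

```bash
python3 -m crank '[[-0.037,-0.011,0.092,0.11,0.52,0.1,195],[-0.075,-0.021,0.184,0.17,1.05,0.19,195],[-0.112,-0.032,0.276,0.18,1.58,0.26,195],[-0.15,-0.043,0.368,0.14,2.12,0.3,195],[-0.187,-0.054,0.461,0.05,2.65,0.33,195],[-0.225,-0.064,0.553,-0.09,3.17,0.33,195],[-0.262,-0.075,0.645,-0.27,3.7,0.32,195],[-0.262,-0.075,0.645,-0.27,3.7,0.32,195]]' 20; python3 -c "
from tgt import *
from cell import *
go([*knob(1.7)[:2],.127],1.7); where()
for c in('scene',):
  im=read_camera(c);cv2.imwrite(f'pics/{c}4.png',cv2.resize(im[130:290,250:450,::-1],(750,600),interpolation=cv2.INTER_CUBIC))
" | tail -2
```

```text
t: 7.0
position: [0.6408, 0.1613, 0.1864]
tcp_rot: [0.13, 0.539, 0.818, 0.151]
ft_force: [-0.4, -0.0, -1.0]
gripper_width: 0.236
target [0.6411 0.1611 0.1858] rv [0.    0.001 0.002] cm [ 0.03 -0.02 -0.06]
t 7.0 tcp in bobbin mm [ 53.6  47.2 127.6] jaw ang 1.698 tilt 0.0015 F bob [-0.72  0.07 -0.8 ] w 0.236 j [-0.82  0.12  0.54  1.9  -0.08  0.74  1.73]
```

View pics/scene4.png

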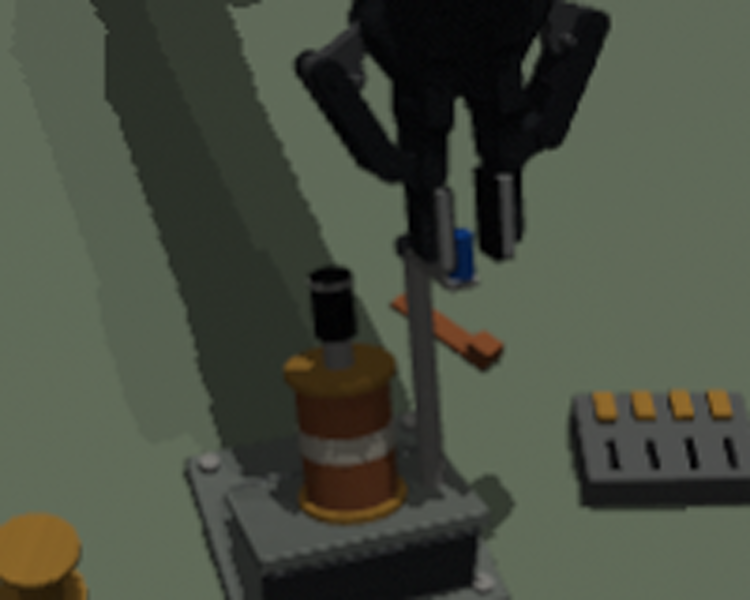

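The head is exposed at (333,303) and the keeper is aside. Next I rise, rotate back and hover over the head.

```bash
python3 -c "
from tgt import *
a=np.array([.0536,.0472,.1276])
for f in (np.array([.0536,.0472,.177]),np.array([0,0,.177])): print(np.round((bw(p,f)-bw(p,a))*100,2))
print(np.round(-1.7*A[:,2],3))"|tail -3
```

```text
[-1.85 -0.53  4.55]
[-5.3  -6.42  2.46]
[ 0.637  0.182 -1.566]
```

```bash
python3 -m crank '[[0,0,0,-0.6,-0.2,1.5,195],[0,0,0,-1.2,-0.35,3,195],[0,0,0,-1.85,-0.53,4.55,195],[0.067,0.019,-0.165,-2.3,-1.3,4.4,195],[0.134,0.038,-0.33,-2.8,-2.1,4.1,180],[0.201,0.057,-0.495,-3.3,-2.9,3.8,160],[0.268,0.077,-0.66,-3.8,-3.7,3.5,145],[0.335,0.096,-0.824,-4.3,-4.5,3.2,145]]' 20
python3 -m crank '[[0.067,0.019,-0.165,-0.2,-0.4,-0.1,145],[0.134,0.038,-0.33,-0.4,-0.8,-0.3,145],[0.201,0.057,-0.495,-0.6,-1.2,-0.5,145],[0.268,0.077,-0.66,-0.8,-1.6,-0.6,145],[0.302,0.086,-0.742,-1.0,-1.92,-0.74,145],[0.302,0.086,-0.742,-1.0,-1.92,-0.74,145],[0.302,0.086,-0.742,-1.0,-1.92,-0.74,145],[0.302,0.086,-0.742,-1.0,-1.92,-0.74,145]]'
python3 - <<'E' | tail -14
from tgt import *
from cell import *
go([0,0,.177],0);go([0,0,.083],0); where()
for c in('scene','top'):
  im=read_camera(c);cv2.imwrite(f'pics/{c}5.png',cv2.resize(im[130:290,250:450,::-1],(750,600),interpolation=cv2.INTER_CUBIC))
  for l in("core_head","bore_mouth","post_top","keeper_knob"):
    for r in mark_of(c,l)[:2]: print(c,l,np.round(r["at"],4),"bob",np.round(A.T@(np.array(r["at"])-bw(p,[0,0,0]))*1e3,1),round(r["score"],2))
E
```

```text
t: 8.05
position: [0.5976, 0.1156, 0.2191]
tcp_rot: [0.051, 0.841, 0.503, 0.192]
ft_force: [0.4, 0.3, 0.4]
gripper_width: 0.434
t: 9.05
position: [0.5879, 0.0969, 0.2109]
tcp_rot: [-0.028, 0.971, 0.136, 0.196]
ft_force: [0.3, -0.3, -0.6]
gripper_width: 0.433
target [0.623  0.1071 0.1244] rv [ 0.    -0.001 -0.001] cm [ 3.52  1.02 -8.64]
t 9.05 tcp in bobbin mm [-1.000e-01 -1.000e-01  1.769e+02] jaw ang 0.001 tilt 0.0012 F bob [-0.08 -0.4  -0.58] w 0.433 j [-0.78 -0.06  0.54  2.    0.02  0.79  0.04]
scene core_head [0.7655 0.325  0.0126] bob [137.8 170.3 -96.7] 0.95
scene core_head [0.619 0.105 0.135] bob [ 0.  -0.9 94.5] 0.53
scene bore_mouth [0.6329 0.1096 0.111 ] bob [ 4.1 -0.3 66.7] 0.74
scene bore_mouth [ 0.4891  0.1734 -0.0005] bob [-150.5  100.6   11. ] 0.51
scene post_top [0.6034 0.1397 0.1619] bob [  5.5  36.7 121.4] 0.89
scene keeper_knob [0.6424 0.1549 0.1893] bob [ 54.5  40.6 130.4] 0.64
top core_head [0.7665 0.3251 0.0134] bob [139.  170.2 -96.3] 0.88
top bore_mouth [0.6258 0.1079 0.1158] bob [-0.7  0.  73.9] 0.67
top bore_mouth [ 0.4922  0.1731 -0.0023] bob [-148.5   99.4    8.2] 0.33
top post_top [0.5959 0.1454 0.1638] bob [  1.   44.3 125.3] 0.9
top keeper_knob [0.6386 0.1581 0.1885] bob [ 51.6  44.8 130.7] 0.55
top keeper_knob [0.6503 0.1143 0.0512] bob [-2.6 -0.6  4.6] 0.32
```

View pics/scene5.png

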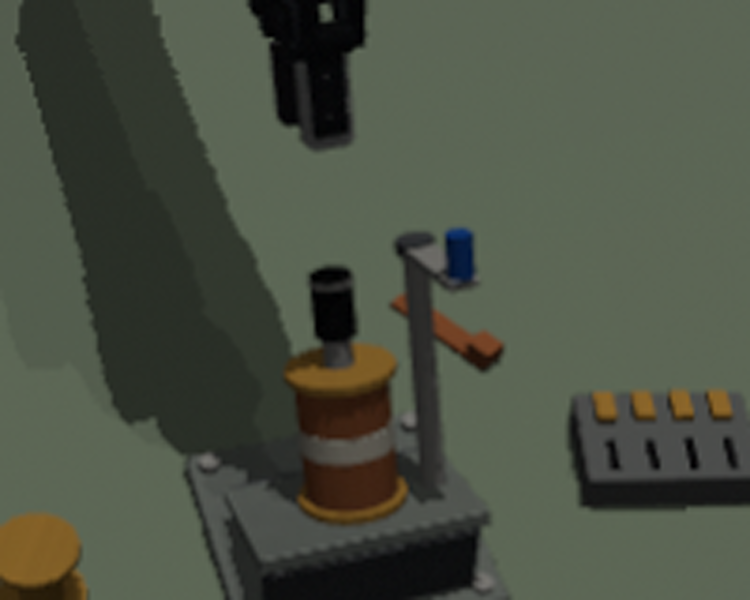

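View pics/top5.png

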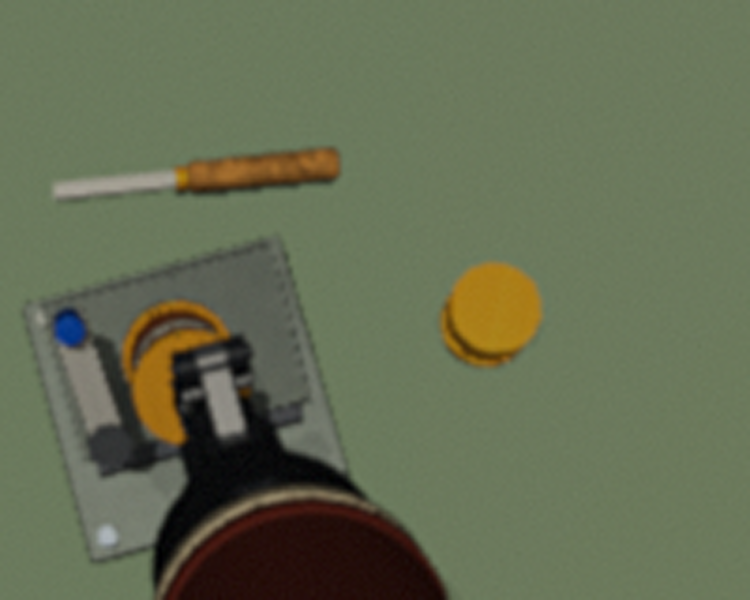

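Keeper aside: knob at (460,255) in the scene crop, fit puts it at q≈1.6. The gripper is on the bore axis, so I'll descend along it.

```bash
python3 -m crank '[[0,0,0,0.6,0.17,-1.5,145],[0,0,0,1.2,0.35,-3,145],[0,0,0,1.75,0.5,-4.3,145],[0,0,0,2.2,0.63,-5.4,145],[0,0,0,2.65,0.76,-6.5,145],[0,0,0,3.1,0.9,-7.6,145],[0,0,0,3.5,1.0,-8.6,145],[0,0,0,3.5,1.0,-8.6,145]]' 20
python3 - <<'E' | tail -1
from tgt import *
from cell import *
where()
for c in('scene','top'):
  im=read_camera(c);cv2.imwrite(f'pics/{c}6.png',cv2.resize(im[160:270,290:390,::-1],(545,600),interpolation=cv2.INTER_CUBIC))
E
```

```text
t: 10.55
position: [0.6225, 0.1066, 0.1236]
tcp_rot: [-0.027, 0.971, 0.136, 0.195]
ft_force: [0.7, -0.4, 0.0]
gripper_width: 0.431
t 10.55 tcp in bobbin mm [-0.9 -0.4 82.4] jaw ang -0.001 tilt 0.0029 F bob [ 0.57 -0.59 -0.21] w 0.431 j [-0.75  0.14  0.56  2.03 -0.18  0.61  0.2 ]
```

View pics/scene6.png

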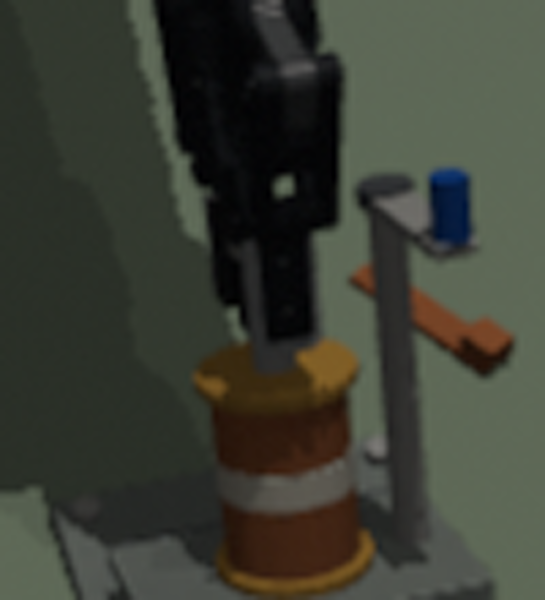

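```bash
python3 -m crank '[[0,0,0,0,0,0,160],[0,0,0,0,0,0,170],[0,0,0,0,0,0,175],[0,0,0,0,0,0,180],[0,0,0,0,0,0,183],[0,0,0,0,0,0,185],[0,0,0,0,0,0,185],[0,0,0,0,0,0,185]]' 20
python3 -c "
from tgt import *
where()
print('x1mm',A[:,0]*.1)"|tail -2
```

```text
t: 11.65
position: [0.6228, 0.1067, 0.1246]
tcp_rot: [-0.028, 0.971, 0.136, 0.196]
ft_force: [0.2, -0.5, -1.1]
gripper_width: 0.271
t 11.65 tcp in bobbin mm [-0.2 -0.3 83.3] jaw ang -0.001 tilt 0.0015 F bob [-0.38 -0.53 -1.04] w 0.271 j [-0.75  0.14  0.56  2.02 -0.18  0.61  0.2 ]
x1mm [0.08855825 0.02531739 0.03894183]
```

```bash
python3 -m crank '[[0,0,0,0,0,0,187],[0,0,0,0,0,0,187],[0,0,0,0,0,0,189],[0,0,0,0,0,0,189],[0,0,0,0,0,0,190],[0,0,0,0,0,0,190],[0,0,0,0,0,0,190],[0,0,0,0,0,0,190]]' 20
python3 -c "
from tgt import *
where()"|tail -1
```

```text
t: 12.65
position: [0.6228, 0.1067, 0.1246]
tcp_rot: [-0.028, 0.971, 0.136, 0.196]
ft_force: [-0.8, 0.2, -0.2]
gripper_width: 0.257
t 12.65 tcp in bobbin mm [-0.2 -0.3 83.3] jaw ang -0.001 tilt 0.0014 F bob [-0.71  0.37  0.07] w 0.257 j [-0.75  0.14  0.56  2.02 -0.18  0.61  0.2 ]
```

```bash
python3 -m crank '[[0,0,0,0.06,0.02,0.02,190],[0,0,0,0.12,0.03,0.05,190],[0,0,0,0.18,0.05,0.08,190],[0,0,0,0.18,0.05,0.08,190],[0,0,0,0.18,0.05,0.08,190],[0,0,0,0.18,0.05,0.08,190],[0,0,0,0.18,0.05,0.08,190],[0,0,0,0.18,0.05,0.08,190]]' 20
python3 -c "
from tgt import *
where()"|tail -1
python3 -m crank '[[0,0,0,-0.09,-0.025,-0.04,190],[0,0,0,-0.18,-0.05,-0.08,190],[0,0,0,-0.27,-0.07,-0.12,190],[0,0,0,-0.36,-0.1,-0.16,190],[0,0,0,-0.36,-0.1,-0.16,190],[0,0,0,-0.36,-0.1,-0.16,190],[0,0,0,-0.36,-0.1,-0.16,190],[0,0,0,-0.36,-0.1,-0.16,190]]' 20
python3 -c "
from tgt import *
where()"|tail -1
```

```text
t: 13.65
position: [0.6246, 0.1072, 0.1254]
tcp_rot: [-0.028, 0.971, 0.136, 0.196]
ft_force: [-0.9, -0.9, 0.7]
gripper_width: 0.25
t 13.65 tcp in bobbin mm [ 1.8 -0.3 83.3] jaw ang -0.001 tilt 0.0015 F bob [-0.72 -0.67  1.09] w 0.25 j [-0.75  0.14  0.56  2.02 -0.18  0.61  0.2 ]
t: 14.65
position: [0.6213, 0.1063, 0.1241]
tcp_rot: [-0.028, 0.971, 0.136, 0.196]
ft_force: [1.6, 1.4, 1.3]
gripper_width: 0.252
t 14.65 tcp in bobbin mm [-1.9 -0.3 83.4] jaw ang -0.001 tilt 0.0008 F bob [2.28 0.87 0.44] w 0.252 j [-0.75  0.14  0.56  2.03 -0.18  0.6   0.2 ]
```

```bash
python3 -m crank '[[0,0,0,0.09,0.025,0.04,190],[0,0,0,0.18,0.05,0.08,190],[0,0,0,0.18,0.05,0.08,190],[0,0,0,0.18,0.05,0.08,192],[0,0,0,0.18,0.05,0.08,194],[0,0,0,0.18,0.05,0.08,196],[0,0,0,0.18,0.05,0.08,200],[0,0,0,0.18,0.05,0.08,210]]' 25
python3 -c "
from tgt import *
where()"|tail -1
```

```text
t: 15.65
position: [0.6228, 0.1067, 0.1246]
tcp_rot: [-0.028, 0.971, 0.136, 0.196]
ft_force: [-1.2, -0.7, 0.8]
gripper_width: 0.224
t 15.65 tcp in bobbin mm [-0.3 -0.3 83.3] jaw ang -0.001 tilt 0.0015 F bob [-0.93 -0.33  1.27] w 0.224 j [-0.75  0.14  0.56  2.02 -0.18  0.61  0.2 ]
```

```bash
python3 -m crank '[[0,0,0,0,0,0,255],[0,0,0,0,0,0,255],[0,0,0,0,0,0,255],[0,0,0,0,0,0,255],[0,0,0,0,0,0,255],[0,0,0,0,0,0,255],[0,0,0,0,0,0,255],[0,0,0,0,0,0,255]]' 25
python3 -c "
from tgt import *
from cell import *
where()
for i in range(3): read_camera('scene');where()
print(A[:,2])"|tail -5
```

```text
t: 16.65
position: [0.6228, 0.1067, 0.1246]
tcp_rot: [-0.028, 0.971, 0.136, 0.196]
ft_force: [-1.2, -0.4, 0.5]
gripper_width: 0.225
t 16.65 tcp in bobbin mm [-0.3 -0.3 83.3] jaw ang -0.001 tilt 0.0015 F bob [-1.   -0.07  0.95] w 0.225 j [-0.75  0.14  0.56  2.02 -0.18  0.61  0.2 ]
t 16.7 tcp in bobbin mm [-0.2 -0.3 83.3] jaw ang -0.001 tilt 0.0015 F bob [-0.86 -0.4   0.88] w 0.223 j [-0.75  0.14  0.56  2.02 -0.18  0.61  0.2 ]
t 16.75 tcp in bobbin mm [-0.2 -0.3 83.3] jaw ang -0.001 tilt 0.0014 F bob [-0.8  -0.85  2.1 ] w 0.226 j [-0.75  0.14  0.56  2.02 -0.18  0.61  0.2 ]
t 16.8 tcp in bobbin mm [-0.3 -0.3 83.3] jaw ang -0.001 tilt 0.0015 F bob [-1.85  0.04  1.05] w 0.225 j [-0.75  0.14  0.56  2.02 -0.18  0.61  0.2 ]
[-0.37441827 -0.1070402   0.92106099]
```

```bash
python3 -m crank '[[0,0,0,-0.03,-0.01,0.08,255],[0,0,0,-0.07,-0.02,0.18,255],[0,0,0,-0.11,-0.03,0.28,255],[0,0,0,-0.15,-0.04,0.37,255],[0,0,0,-0.19,-0.05,0.46,255],[0,0,0,-0.19,-0.05,0.46,255],[0,0,0,-0.19,-0.05,0.46,255],[0,0,0,-0.19,-0.05,0.46,255]]' 25
python3 -c "
from tgt import *
from cell import *
where()
for i in range(2): read_camera('scene');where()"|tail -3
```

```text
t: 17.8
position: [0.6209, 0.1062, 0.1292]
tcp_rot: [-0.028, 0.971, 0.136, 0.196]
ft_force: [0.5, -0.4, -1.6]
gripper_width: 0.226
t 17.8 tcp in bobbin mm [-0.2 -0.3 88.3] jaw ang -0.001 tilt 0.0014 F bob [-0.26 -0.57 -1.62] w 0.226 j [-0.75  0.13  0.56  2.02 -0.17  0.62  0.19]
t 17.85 tcp in bobbin mm [-0.3 -0.3 88.2] jaw ang -0.001 tilt 0.0015 F bob [-1.38 -0.77 -1.54] w 0.229 j [-0.75  0.13  0.56  2.02 -0.17  0.62  0.19]
t 17.9 tcp in bobbin mm [-0.3 -0.3 88.2] jaw ang -0.001 tilt 0.0015 F bob [-0.06  0.47 -1.91] w 0.221 j [-0.75  0.13  0.56  2.02 -0.17  0.62  0.19]
```

```bash
python3 -m crank '[[0,0,0,-0.07,-0.02,0.18,255],[0,0,0,-0.15,-0.04,0.37,255],[0,0,0,-0.225,-0.065,0.555,255],[0,0,0,-0.3,-0.085,0.74,255],[0,0,0,-0.375,-0.107,0.92,255],[0,0,0,-0.45,-0.13,1.105,255],[0,0,0,-0.6,-0.17,1.475,255],[0,0,0,-0.6,-0.17,1.475,255]]' 25
python3 -c "
from tgt import *
from cell import *
where()
im=read_camera('scene');cv2.imwrite('pics/scene7.png',cv2.resize(im[160:270,290:390,::-1],(545,600),interpolation=cv2.INTER_CUBIC));where()
read_camera('scene');where()"|tail -3
```

```text
t: 18.9
position: [0.6151, 0.1045, 0.1444]
tcp_rot: [-0.028, 0.971, 0.136, 0.196]
ft_force: [-0.3, -0.6, -2.4]
gripper_width: 0.222
t 18.9 tcp in bobbin mm [ 1.000e-01 -3.000e-01  1.047e+02] jaw ang -0.001 tilt 0.0009 F bob [-1.39 -0.47 -2.01] w 0.222 j [-0.76  0.09  0.57  2.02 -0.13  0.65  0.16]
t 18.95 tcp in bobbin mm [-1.000e-01 -2.000e-01  1.045e+02] jaw ang -0.001 tilt 0.0011 F bob [-0.97 -0.22 -2.14] w 0.226 j [-0.76  0.09  0.57  2.02 -0.13  0.65  0.16]
t 19.0 tcp in bobbin mm [ -0.2  -0.2 104.4] jaw ang -0.001 tilt 0.0013 F bob [-0.8   0.11 -1.45] w 0.225 j [-0.76  0.09  0.57  2.02 -0.13  0.65  0.16]
```

View pics/scene7.png

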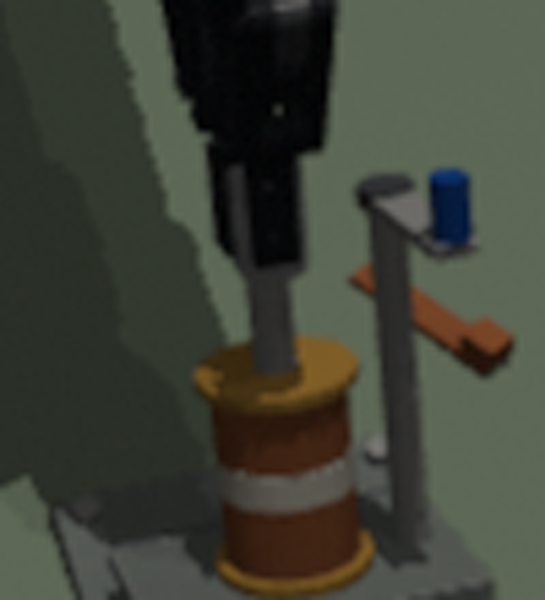

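The shank shows about 35 mm above the flange at (275,325) and no band is out yet, which fits the 21 mm drawn so far. Next is the remaining 16 mm.

```bash
python3 -m crank '[[0,0,0,-0.075,-0.02,0.185,255],[0,0,0,-0.15,-0.04,0.37,255],[0,0,0,-0.225,-0.065,0.555,255],[0,0,0,-0.3,-0.085,0.74,255],[0,0,0,-0.375,-0.107,0.92,255],[0,0,0,-0.45,-0.13,1.105,255],[0,0,0,-0.525,-0.15,1.29,255],[0,0,0,-0.59,-0.17,1.46,255]]' 25
python3 -m crank '[[0,0,0,0,0,0,255],[0,0,0,0,0,0,255],[0,0,0,0,0,0,255],[0,0,0,0,0,0,255],[0,0,0,0,0,0,255],[0,0,0,0,0,0,255],[0,0,0,0,0,0,255],[0,0,0,0,0,0,255]]'
python3 -c "
from tgt import *
from cell import *
where()
im=read_camera('scene');cv2.imwrite('pics/scene8.png',cv2.resize(im[160:270,290:390,::-1],(545,600),interpolation=cv2.INTER_CUBIC));where()
read_camera('scene');where()"|tail -3
```

```text
t: 20.0
position: [0.609, 0.1028, 0.1587]
tcp_rot: [-0.028, 0.971, 0.136, 0.196]
ft_force: [0.3, -0.1, -1.5]
gripper_width: 0.229
t: 21.0
position: [0.609, 0.1028, 0.1586]
tcp_rot: [-0.028, 0.971, 0.136, 0.196]
ft_force: [-0.9, -0.7, -2.6]
gripper_width: 0.223
t 21.0 tcp in bobbin mm [ -0.2  -0.3 120.1] jaw ang -0.001 tilt 0.0014 F bob [-1.95 -0.47 -1.96] w 0.223 j [-0.77  0.06  0.57  2.02 -0.09  0.68  0.13]
t 21.05 tcp in bobbin mm [ -0.2  -0.3 120.1] jaw ang -0.001 tilt 0.0014 F bob [-2.26  0.39 -2.46] w 0.221 j [-0.77  0.06  0.57  2.02 -0.09  0.68  0.13]
t 21.1 tcp in bobbin mm [ -0.2  -0.3 120.1] jaw ang -0.001 tilt 0.0014 F bob [-0.95  1.2  -2.66] w 0.225 j [-0.77  0.06  0.57  2.02 -0.09  0.68  0.13]
```

View pics/scene8.png

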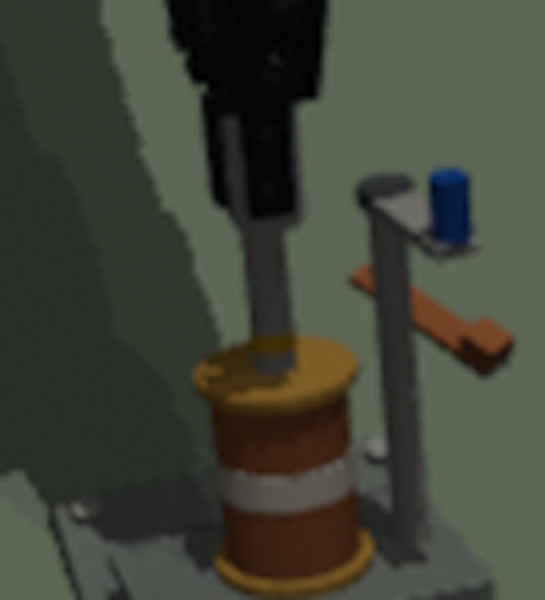

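The yellow band at (275,342) is wholly out, with plain shank below it and no red. The draw measures 36.8 mm, and the force stays steady at about the core's weight.

```bash
python3 -c "
from cell import *
print(hand_in())"
```

```text
the job is handed in; nothing more can be done
None
```

The job is handed in with the keeper aside and the core held drawn out. `hand_in()` gives no verdict, so the result below rests on my own last checks.

**What I did**
- I swung the keeper aside with the fingers loosely round its blue knob, to about 1.6 rad.
- I centred the jaws on the black head by light touch and gripped it with 25 N.
- I drew the core straight along the bore axis and left it held there.

**Last checks before hand-in (t = 21.1 s)**
- **Draw:** the tool had moved 36.8 mm along the axis (aim 37 mm), and its tilt from the bore was about 0.001 rad. The core's own position was not measured directly, but the gripper opening stayed steady throughout.
- **Picture:** the yellow band is wholly out, with plain shank below it, and no red shows.
- **Forces:** about 2 N along the axis, roughly the core's weight, and 1–2 N sideways (sensor noise is about 1 N).
- **Bystanders:** the fingers were clear of them throughout. I did not re-measure their positions at the end.

**What disagreed:** the two cameras differed by 1–2 mm on where the fixture stands, which the touch-centring took up. The gripper read about 19 mm across the 20 mm head.

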